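# Clip the hook grabber onto the red post

## Task

Clip the red hook grabber onto the red post of the loose supply board: squeeze its plunger to push the hook out, bring the hook round the post by feel, gently and without pushing the board along the bench, then let go so that the spring grips the post in the hook. Leave the grabber lying level and square to the board's edge, and leave the loose things around alone.

Things in the scene. Friction and masses are not known exactly. Their poses are not given: they have to be found in the camera images.
- grip (a point): half-way between the grabber's red finger plate and black thumb plate, 22 mm above the bench as it lies. Squeeze the plates' outer faces together along the grabber's y to press the plunger: 39 mm apart with the plunger out, 27 mm pressed. Plates stand 22 mm wide (x), 30 mm tall; nose and barrel run below, up to 19 and 21 mm over the bench, so fingertips have only the plates' top 9 mm
- nose (a point): middle of the flat front end of the grabber's nose, 55 mm ahead (+y) of the red plate's front face, on the long axis, which is 14 mm up when the grabber lies on the bench. The flattened end is 12 mm wide and 6.4 mm high. Axes as grabber. The grabber may tip a few degrees in the grip; carried too low, its plates drag on the bench and hide the touch of the post
- grabber: loose red hook grabber, 37 g, 98 mm long, lying on its two plates. Origin under the red plate's front face; +y towards the nose, z up. A J-hook of 1.8 mm steel wire comes out of the nose end: shank 4.2 mm to the -x side of the axis, bend across, tip 5.4 mm on the +x side. Fully out, the tip is 12 mm and the bend's far side 16 mm ahead of the nose end; the mouth between is open to +x, up and down
- plunger (a joint): travel of thumb plate and hook: 0 let go (hook drawn in), 0.012 m pressed right in (hook fully out). A spring pushes back with 2 N at 0 rising to 6 N at 0.012. With the post caught in the bend it stays at about 0.002
- test_board: brown plate 116 x 92 x 4 mm, 0.6 kg, loose on the bench (slides at some 3 N), with a supply board on it (to 28 mm high) from 15 mm behind (+y) the posts. Origin under its centre, z up. At y = -34 mm stand three upright brass posts, 5 mm thick, tops 29 mm over the bench, bead at the foot (9 mm wide, top 7 mm up): red near x = -30 mm, black +23, yellow +43; nothing on red's -x side
- red_slot (a point): middle of the red post's 37 mm long slot, 14 mm over the bench, axes as test_board. The red post was set by hand and stands firm anywhere up to 16 mm to either side of this point along the board's x (on it along y): find it by feel or by eye
- flux: loose round flux tin with red lid, 59 mm across, 18 mm high, origin under its centre; leave alone
- tape: loose black tape roll lying flat, 73 mm across, 19 mm high, origin under its centre; leave alone
- tweezer: loose steel tweezers lying flat, 16 x 122 x 9 mm, origin under the centre; leave alone

How it is judged:
By the outcome, as a careful person would: the job done as asked, in the order asked, and still so for the second after the job is handed in, with the robot touching nothing.
It also fails if it takes over 58 s, if anything falls off the work surface, if the arm or the gripper's body presses on something with over 40 N, if the wrist force passes 120 N, or if a joint passes its speed limit or range.

## Robot

A 6-joint arm with a two-finger parallel gripper is mounted at the origin on a cart in front of the work surface, level with it; the furniture and walls round the work are solid. World frame = base frame: x ahead of the robot, y to its left, z up, the work surface at z = 0. Lengths are in m, angles in degrees, forces in N, time in s.
With the tool pointing down it reaches from about 0.3 to 0.75 m from the base axis. Payload 8.5 kg.
Tool frame: the origin (TCP) lies between the finger pads; the fingertips stand env.finger_overhang ahead of it and the grasp point (between the pads) lies 2 mm behind it (env.finger_overhang is the distance from the TCP to the fingertips, in m); z points along the fingers, y is the line along which they close (so a half turn about z gives the same grasp; the last joint's range is limited). The gripper opens to 85 mm and grips with 20 to 120 N. Pads are 22 mm wide; open, the fingers measure 114 mm over their backs; the gripper's body (76 mm by 85 mm) begins 54 mm behind the grasp point. The pads swing forward as they close: fully open they stand 13 mm farther back than shut.
Start: joints at [54.471, 21.807, 74.336, -0, 83.858, -12.336], TCP at [0.217, 0.506, 0.248] pointing down, gripper open.
Joint ranges: [-178.18, 178.18], [-50.72, 133.34], [12.68, 142.11], [-81.47, 261.47], [9.98, 163.14], [-165.26, 165.26]. Speed limits (degrees/s): [136.94, 136.94, 180, 180, 180, 180].

## Interface

Orientations are given as a 3x3 rotation matrix whose columns are the frame's x, y, z axes.
In Python, from rig import env gives the robot as it stands. The module is installed in compiled form; this text tells all that it offers.
- The arm moves only by the tool jog_arm, never from a script. Its arguments are lists of equal length, an entry for each row: "hand": the finger opening in m, from 0 to 0.0854; "travel": the shift along the world's x, y, z in m, a list of three; "yaw": the turn about the world's z in rad. A call has exactly 5 rows; each row shifts and turns the commanded pose from where the row before left it; what a row does not reach is not made up. A row lasts 1/8 s, in which the tool goes at most 62.5 mm and 10.7 degrees, less where a joint would pass 70% of its speed; a pose out of reach is approached as far as the arm can. A call is refused whole if a number of a shift passes 0.0625 or a number of a turn 0.188, either way. A call with a gripper value outside its range is refused whole. The fingers move at their own pace and stop on an object; "grip_force" is the grip in N (left out, the last holds). Time passes only in rows, so rows that do not move let the fingers close, or fill a call up. It gives the time, the measured TCP pose, the force, the opening and the grip force at its end, in the units of the state.
- env.observe(): the state, without advancing time (a new reading comes with each control period).
- env.get_image(name): name is "scene" or "top"; returns the picture (400x640x3 uint8, red, green, blue); there is no depth.
- env.calibration(name): a dict with "fx", "fy", "cx", "cy" (pixels), "position" and "rotation" of the camera in the world. Camera axes: x right, y down, z forward; pixel columns grow to the right and rows downward; lengths in m; the calibration is good to about 2 mm. A picture is of the moment at which its call begins. calibration takes no time and is no camera call.
- env.close_job(): hands the job in; it is judged then, once.
The state is a dict: "time_s": time; "q": joint angles; "qvel": joint speeds; "joint_efforts": joint torques, N m; "position": TCP position; "tool_rot": TCP orientation; "ft_force": force on the tool from outside, world axes, zero at the start; "wrist_torque": the same for the moment, N m; "grip_width": finger opening in m; "gripper_force": force on a finger pad.
Only numpy, scipy, OpenCV 4.12 (cv2) and the standard library are available. Lean on these libraries where they do the work, as an engineer would, in place of code of your own. Each camera call takes 0.05 s, during which the arm holds its last target. There are 200 camera calls.

## Working session

There is one attempt and no reset: what is moved stays moved. The work goes in short steps, Python scripts to look and compute and a tool call to move; the robot and the scene stay as the last step left them, time stands still between calls to the robot, and variables do not carry over. Pictures are saved under pics/ and viewed, at most 10 in all, crops included, and the job is handed in when it is done.

Besides the shell and the picture viewer there is one more tool, called after "Call:" by a JSON object that holds its "fn" and its "kwargs". jog_arm: Moves the arm, as the interface text tells. Its arguments: {"type":"object","properties":{"hand":{"type":"array"},"travel":{"type":"array"},"yaw":{"type":"array"},"grip_force":{"type":"number"}},"required":["hand","travel","yaw"]}

```bash
mkdir -p pics; cat > h.py <<'E'
import numpy as np, cv2
from rig import env
def snap(name,fn=None):
    im=env.get_image(name)
    if fn: cv2.imwrite('pics/'+fn,im[:,:,::-1])
    return im
def ray(name,u,v,z):
    c=env.calibration(name); R=np.array(c['rotation']); p=np.array(c['position'])
    d=R@np.array([(u-c['cx'])/c['fx'],(v-c['cy'])/c['fy'],1.])
    return p+d*(z-p[2])/d[2]
def proj(name,P):
    c=env.calibration(name); q=np.array(c['rotation']).T@(np.array(P)-c['position'])
    return c['fx']*q[0]/q[2]+c['cx'],c['fy']*q[1]/q[2]+c['cy']
E
python3 - <<'E'
from h import *
snap('scene','s0.png');snap('top','t0.png')
print(env.finger_overhang); print(env.observe())
for n in('scene','top'):print(env.calibration(n))
E
```

```text
0.017
{'time_s': 0.1, 'q': array([ 5.44713549e+01,  2.18387191e+01,  7.43773541e+01, -2.96012537e-03,
        8.38576824e+01, -1.23367013e+01]), 'qvel': array([ 0.03073624, -0.10990312, -0.06757368, -0.01986214,  0.11404316,
       -0.01126943]), 'joint_efforts': array([ 3.43567313e-03, -4.49219263e+01, -2.31656313e+01, -2.36196574e-04,
        3.66179811e-03, -3.07614550e-05]), 'position': array([0.21648456, 0.50535744, 0.2477766 ]), 'tool_rot': array([[-9.19192832e-01,  3.93807108e-01, -7.06245452e-04],
       [ 3.93807677e-01,  9.19192228e-01, -1.07746850e-03],
       [ 2.24860578e-04, -1.26852620e-03, -9.99999170e-01]]), 'ft_force': array([-0.28539023,  0.97470462,  0.29650353]), 'wrist_torque': array([ 0.0247481 , -0.02124525, -0.02747792]), 'gripper_force': 0.0, 'grip_width': 0.08565053058988127}
{'fx': 494.420113957091, 'fy': 494.420113957091, 'cx': 315.78241462542405, 'cy': 197.22258267367474, 'position': array([-0.10804043, -0.60221962,  0.74270817]), 'rotation': array([[ 0.5698571 , -0.53851922,  0.62069311],
       [-0.82173493, -0.36993203,  0.43347665],
       [-0.00382124, -0.75706495, -0.65332844]])}
{'fx': 397.0750898810488, 'fy': 397.0750898810488, 'cx': 322.04492749270474, 'cy': 201.20234874054267, 'position': array([ 0.48350721, -0.12097966,  1.05566017]), 'rotation': array([[ 0.00630835, -0.99832703,  0.0574747 ],
       [-0.99972932, -0.00758347, -0.02199475],
       [ 0.02239381, -0.0573204 , -0.99810465]])}
```

View pics/s0.png

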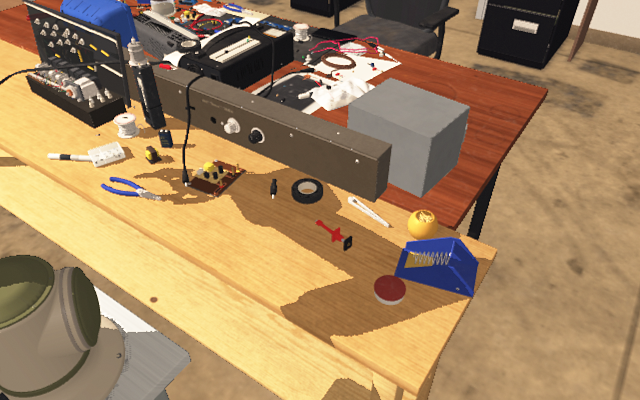

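View pics/t0.png

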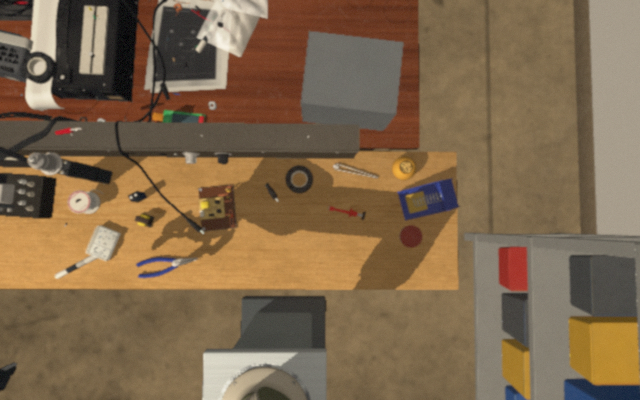

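The scene view shows the grabber at about (335,235), its black plate at (347,242), and the board at (213,175). In the top view the grabber spans (330..367, 212) with its nose to image left, and the board is at (215,208). I'll enlarge both.

```bash
python3 - <<'E'
import cv2,numpy as np
t=cv2.imread('pics/t0.png');s=cv2.imread('pics/s0.png')
a=cv2.resize(t[180:240,190:240],None,fx=8,fy=8,interpolation=cv2.INTER_CUBIC)  #400x480
b=cv2.resize(t[195:230,322:372],None,fx=8,fy=8,interpolation=cv2.INTER_CUBIC)  #400x280
c=cv2.resize(s[150:205,175:255],None,fx=5,fy=5,interpolation=cv2.INTER_CUBIC) #400x275
d=cv2.resize(s[210:260,305:365],None,fx=5,fy=5,interpolation=cv2.INTER_CUBIC) #300x250
o=np.zeros((600,800,3),np.uint8)
o[:480,:400]=a;o[:280,400:]=b;o[300:575,400:]=c
cv2.imwrite('pics/c0.png',o);cv2.imwrite('pics/d0.png',d)
E
```

```text
(no output)
```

View pics/c0.png

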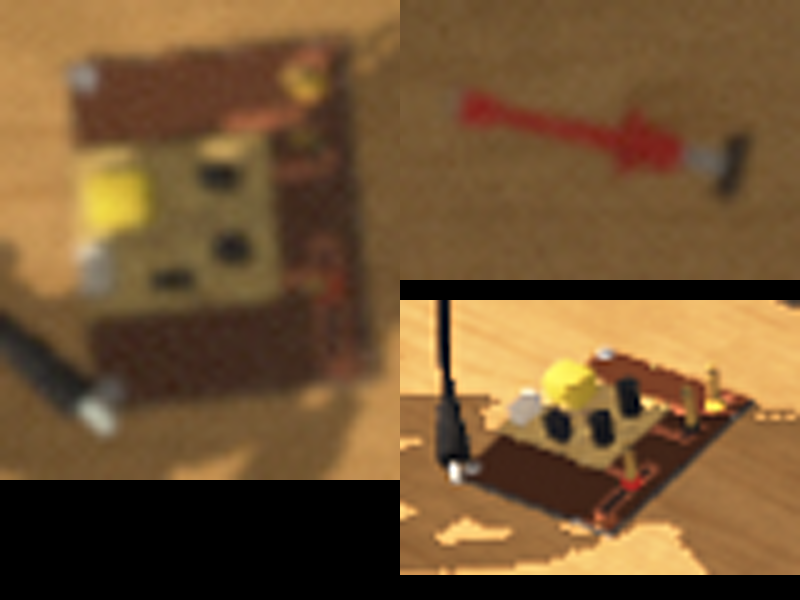

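The top crop shows the red nose tip at about (380,208), and the black thumb plate at about (413,215). Board corners are near (234,185), (238,227), (202,231) and (199,188), with the posts on the image-right edge (world -y). The red bead shows in the scene crop at about (221,187) full-picture pixels. Next I'll measure these.

```bash
python3 - <<'E'
from h import *
for n,f,roi in(('top','t0',(322,195,50,35)),('scene','s0',(305,210,60,50))):
    im=cv2.imread(f'pics/{f}.png'); x0,y0,w,h=roi; c=im[y0:y0+h,x0:x0+w].astype(int)
    red=(c[...,2]>90)&(c[...,2]>2.2*c[...,1])&(c[...,2]>2.2*c[...,0]) 
    blk=(c.max(2)<55)
    for k,m in(('red',red),('blk',blk)):
        v,u=np.nonzero(m)
        P=np.array([ray(n,a+x0,b+y0,0.014)[:2] for a,b in zip(u,v)])
        mu=P.mean(0);w_,V=np.linalg.eigh(np.cov(P.T));d=V[:,1];d=d*np.sign(d[1])
        s=(P-mu)@d
        print(n,k,len(P),'mean',mu.round(4),'dir',np.degrees(np.arctan2(d[0],d[1])).round(1),'ends',(mu+d*s.min()).round(4),(mu+d*s.max()).round(4),'sd',np.sqrt(w_).round(4))
# board corners top
im=cv2.imread('pics/t0.png')
g=lambda U,V:((U+.5)/8-.5+190,(V+.5)/8-.5+180)
K=[ray('top',*g(*p),0.004)[:2] for p in((350,40),(382,375),(93,405),(70,65))]
print('corners',np.round(K,4),[np.linalg.norm(K[i]-K[(i+1)%4]).round(4) for i in range(4)])
s=lambda U,V:((U-400+.5)/5-.5+175,(V-300+.5)/5-.5+150)
for nm,p,z in(('edgeR',(752,403),.004),('edgeN',(608,532),.004),('edgeL',(462,475),.004),('redbead',(632,485),.006),('redtop',(629,452),.029),('blktop',(690,388),.029),('yeltop',(713,370),.029),('slot1',(600,522),.004),('slot2',(657,468),.004)):
    print(nm,ray('scene',*s(*p),z).round(4))
for nm,p,z in(('yel',(308,82),.027),('redpost',(325,285),.017)): print('top',nm,ray('top',*g(*p),z).round(4))
E
```

```text
top red 81 mean [ 0.5178 -0.2048] dir 11.9 ends [ 0.5117 -0.2337] [ 0.5262 -0.1645] sd [0.0031 0.0222]
top blk 1 mean [ 0.5053 -0.2519] dir nan ends [nan nan] [nan nan] sd [nan nan]
scene red 178 mean [ 0.5131 -0.2069] dir 13.9 ends [ 0.5052 -0.239 ] [ 0.5236 -0.1647] sd [0.0068 0.0218]
scene blk 74 mean [ 0.5044 -0.2528] dir 74.0 ends [ 0.4859 -0.2581] [ 0.5242 -0.2471] sd [0.004  0.0103]
corners [[0.5864 0.091 ]
 [0.4759 0.0784]
 [0.4655 0.1726]
 [0.5773 0.1828]] [np.float64(0.1112), np.float64(0.0948), np.float64(0.1123), np.float64(0.0923)]
edgeR [0.5789 0.0881 0.004 ]
edgeN [0.4678 0.0788 0.004 ]
edgeL [0.4591 0.1644 0.004 ]
redbead [0.4975 0.0912 0.006 ]
redtop [0.4955 0.0872 0.029 ]
blktop [0.5478 0.0968 0.029 ]
yeltop [0.5647 0.0972 0.029 ]
slot1 [0.4709 0.0868 0.004 ]
slot2 [0.5152 0.092  0.004 ]
top yel [0.5704 0.0996 0.027 ]
top redpost [0.5051 0.095  0.017 ]<stdin>:9: RuntimeWarning: Degrees of freedom <= 0 for slice
  c *= np.true_divide(1, fact)
  c *= np.true_divide(1, fact)
```

View pics/d0.png

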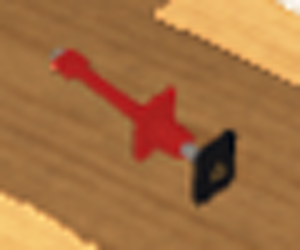

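The crop shows the grabber with its nose at upper left and the black thumb plate at lower right. The two cameras place it within 3 mm of each other: grip near (0.509,-0.236), heading about 12.5° off +y. I'll move above it.

Call:
{"fn": "jog_arm", "kwargs": {"hand": [0.085, 0.085, 0.085, 0.085, 0.085], "travel": [[0.0195, -0.0494, 0], [0.0195, -0.0494, 0], [0.0195, -0.0494, 0], [0.0195, -0.0494, 0], [0.0195, -0.0494, 0]], "yaw": [0.0125, 0.0125, 0.0125, 0.0125, 0.0125], "grip_force": 20}}

```text
time_s: 0.72
position: [0.3143, 0.2569, 0.2482]
tool_rot: [[-0.942, 0.335, -0.0], [0.335, 0.942, -0.0], [0.0, -0.0, -1.0]]
ft_force: [0.7, 0.1, -0.3]
grip_width: 0.0851
gripper_force: 0.0
```

Call:
{"fn": "jog_arm", "kwargs": {"hand": [0.085, 0.085, 0.085, 0.085, 0.085], "travel": [[0.0195, -0.0494, 0], [0.0195, -0.0494, 0], [0.0195, -0.0494, 0], [0.0195, -0.0494, 0], [0.0195, -0.0494, 0]], "yaw": [0.0125, 0.0125, 0.0125, 0.0125, 0.0125]}}

```text
time_s: 1.35
position: [0.4118, 0.0098, 0.2483]
tool_rot: [[-0.961, 0.276, -0.0], [0.276, 0.961, 0.0], [0.0, 0.0, -1.0]]
ft_force: [0.6, 0.4, -0.2]
grip_width: 0.085
gripper_force: 0.0
```

Call:
{"fn": "jog_arm", "kwargs": {"hand": [0.085, 0.07, 0.06, 0.06, 0.06], "travel": [[0.0195, -0.0494, 0], [0.0195, -0.0494, -0.02], [0.0195, -0.0494, -0.02], [0.0195, -0.0494, -0.02], [0.0195, -0.0494, -0.02]], "yaw": [0.0125, 0.0125, 0.0125, 0.0125, 0.0125]}}

```text
time_s: 1.98
position: [0.5094, -0.2371, 0.1673]
tool_rot: [[-0.977, 0.215, -0.0], [0.215, 0.977, 0.0], [0.0, 0.0, -1.0]]
ft_force: [-0.1, 0.4, 0.4]
grip_width: 0.0596
gripper_force: 0.0
```

Call:
{"fn": "jog_arm", "kwargs": {"hand": [0.06, 0.06, 0.06, 0.06, 0.06], "travel": [[0, 0, -0.03], [0, 0, -0.02], [0, 0, -0.01], [0, 0, 0], [0, 0, 0]], "yaw": [0, 0, 0, 0, 0]}}

```text
time_s: 2.6
position: [0.5094, -0.2356, 0.1092]
tool_rot: [[-0.977, 0.215, 0.001], [0.215, 0.977, -0.001], [-0.001, -0.001, -1.0]]
ft_force: [-0.3, 0.2, 0.7]
grip_width: 0.0598
gripper_force: 0.0
```

```bash
python3 - <<'E'
from h import *
s=snap('scene','s1.png');t=snap('top','t1.png')
a=s[170:260,270:390][:,:,::-1].copy()
a=cv2.resize(a,None,fx=6,fy=6,interpolation=cv2.INTER_CUBIC)
for nm,P in(('g',(.5094,-.2356,.030)),('tcp',(.5094,-.2356,.1092))):
    u,v=proj('scene',P); cv2.drawMarker(a,(int((u-270+.5)*6),int((v-170+.5)*6)),(0,255,0),0,15)
cv2.imwrite('pics/c1.png',a)
E
```

```text
(no output)
```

View pics/c1.png

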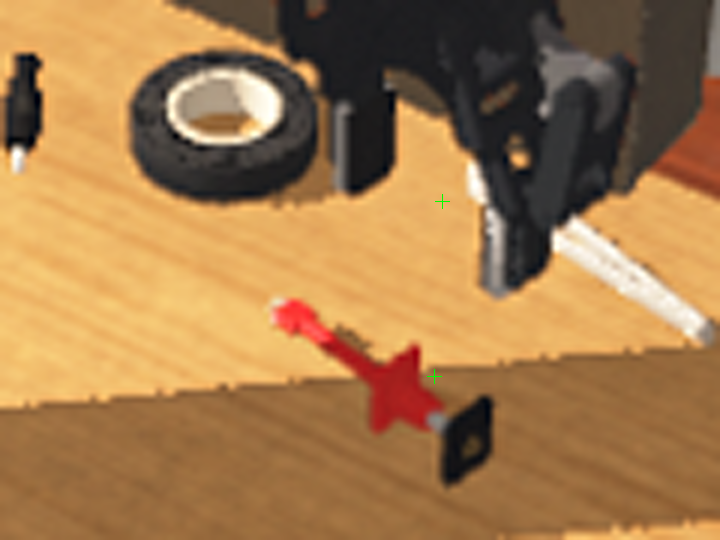

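```bash
python3 - <<'E'
from h import *
g=lambda U,V:((U+.5)/6-.5+270,(V+.5)/6-.5+170)
for nm,p,z in(('tipmid',(435,241),.092),('tipmid',(435,241),.096),('grip',(430,389),.030),('blktop',(466,414),.03),('redtop',(394,363),.03)):
    print(nm,z,ray('scene',*g(*p),z).round(4))
im=cv2.imread('pics/t1.png');c=im[190:235,320:380]
print(proj('top',(.5094,-.2356,.092)))
cv2.imwrite('pics/tc1.png',cv2.resize(c,None,fx=10,fy=10,interpolation=cv2.INTER_CUBIC))
E
```

```text
tipmid 0.092 [ 0.5085 -0.2343  0.092 ]
tipmid 0.096 [ 0.5047 -0.2365  0.096 ]
grip 0.03 [ 0.5034 -0.2378  0.03  ]
blktop 0.03 [ 0.5003 -0.254   0.03  ]
redtop 0.03 [ 0.507  -0.2209  0.03  ]
(np.float64(360.34984428527775), np.float64(213.64158891104395))
```

Call:
{"fn": "jog_arm", "kwargs": {"hand": [0.06, 0.06, 0.06, 0.06, 0.06], "travel": [[-0.003, 0, -0.02], [0, 0, -0.02], [0, 0, -0.018], [0, 0, -0.012], [0, 0, 0]], "yaw": [0, 0, 0, 0, 0]}}

```text
time_s: 3.32
position: [0.506, -0.2354, 0.0381]
tool_rot: [[-0.976, 0.216, -0.001], [0.216, 0.976, 0.0], [0.001, 0.0, -1.0]]
ft_force: [0.8, -0.6, -0.5]
grip_width: 0.0599
gripper_force: 0.0
```

Call:
{"fn": "jog_arm", "kwargs": {"hand": [0.054, 0.05, 0.046, 0.043, 0.041], "travel": [[0, 0, 0], [0, 0, 0], [0, 0, 0], [0, 0, 0], [0, 0, 0]], "yaw": [0, 0, 0, 0, 0]}}

```text
time_s: 3.95
position: [0.5061, -0.2355, 0.0384]
tool_rot: [[-0.976, 0.216, 0.0], [0.216, 0.976, -0.0], [-0.0, -0.0, -1.0]]
ft_force: [-1.2, -0.6, -0.1]
grip_width: 0.041
gripper_force: 0.1
```

Now squeeze slowly.

Call:
{"fn": "jog_arm", "kwargs": {"hand": [0.038, 0.035, 0.032, 0.03, 0.028], "travel": [[0, 0, 0], [0, 0, 0], [0, 0, 0], [0, 0, 0], [0, 0, 0]], "yaw": [0, 0, 0, 0, 0]}}

```text
time_s: 4.58
position: [0.5067, -0.2358, 0.0393]
tool_rot: [[-0.976, 0.216, 0.002], [0.216, 0.976, -0.001], [-0.002, -0.001, -1.0]]
ft_force: [-0.3, 0.6, 9.5]
grip_width: 0.0279
gripper_force: 8.3
```

Call:
{"fn": "jog_arm", "kwargs": {"hand": [0.025, 0.025, 0.025, 0.025, 0.025], "travel": [[0, 0, 0], [0, 0, 0], [0, 0, 0.003], [0, 0, 0.003], [0, 0, 0]], "yaw": [0, 0, 0, 0, 0]}}

```text
time_s: 5.2
position: [0.5061, -0.2354, 0.0443]
tool_rot: [[-0.976, 0.216, -0.0], [0.216, 0.976, 0.0], [0.0, 0.0, -1.0]]
ft_force: [-0.3, 0.2, -1.1]
grip_width: 0.0262
gripper_force: 19.9
```

```bash
python3 - <<'E'
from h import *
print(env.observe()['wrist_torque'])
s=snap('scene','s2.png');t=snap('top','t2.png')
a=cv2.resize(s[200:265,295:375][:,:,::-1],None,fx=6,fy=6,interpolation=cv2.INTER_CUBIC)
b=cv2.resize(t[195:230,322:372][:,:,::-1],None,fx=6,fy=6,interpolation=cv2.INTER_CUBIC)
o=np.zeros((600,480,3),np.uint8);o[:390,:]=a;o[390:600,:300]=b
cv2.imwrite('pics/c2.png',o)
E
```

```text
[0.03725683 0.03969146 0.00651448]
```

View pics/c2.png

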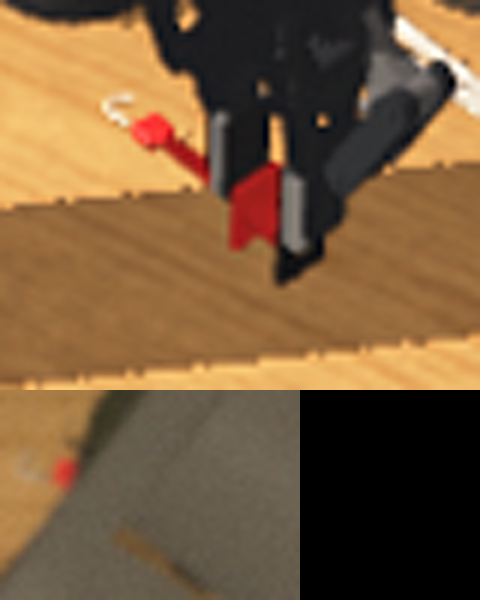

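The plunger is pressed and the hook is out, with the J visible ahead of the nose. I'll lift, turn about 18.4°, and carry it to a standoff on the -x side of the red post.

Call:
{"fn": "jog_arm", "kwargs": {"hand": [0.025, 0.025, 0.025, 0.025, 0.025], "travel": [[0, 0, 0.02], [0, 0, 0.035], [-0.002, 0.017, 0], [-0.003, 0.025, 0], [-0.004, 0.035, 0]], "yaw": [0, 0, 0.02, 0.04, 0.05]}}

```text
time_s: 5.92
position: [0.4961, -0.1564, 0.0981]
tool_rot: [[-0.995, 0.105, -0.002], [0.105, 0.995, 0.001], [0.002, 0.001, -1.0]]
ft_force: [-0.0, 0.2, -0.0]
grip_width: 0.0258
gripper_force: 19.9
```

Call:
{"fn": "jog_arm", "kwargs": {"hand": [0.025, 0.025, 0.025, 0.025, 0.025], "travel": [[-0.005, 0.04, 0], [-0.005, 0.04, 0], [-0.004, 0.04, 0], [-0.004, 0.03, 0], [0, 0.01, 0]], "yaw": [0.06, 0.06, 0.05, 0.03, 0.01]}}

```text
time_s: 6.55
position: [0.4776, 0.004, 0.0985]
tool_rot: [[-0.994, -0.107, -0.003], [-0.107, 0.994, 0.001], [0.003, 0.001, -1.0]]
ft_force: [-0.1, 0.5, 0.0]
grip_width: 0.0257
gripper_force: 19.9
```

```bash
python3 - <<'E'
from h import *
s=snap('scene','s3.png');t=snap('top','t3.png')
a=cv2.resize(s[140:220,175:275][:,:,::-1],None,fx=6,fy=6,interpolation=cv2.INTER_CUBIC)
b=cv2.resize(t[180:240,190:290][:,:,::-1],None,fx=6,fy=6,interpolation=cv2.INTER_CUBIC)[:,:200]
o=np.hstack([a,np.zeros((480,200,3),np.uint8)]);o[:360,600:]=b
cv2.imwrite('pics/c3.png',o)
E
```

```text
(no output)
```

View pics/c3.png

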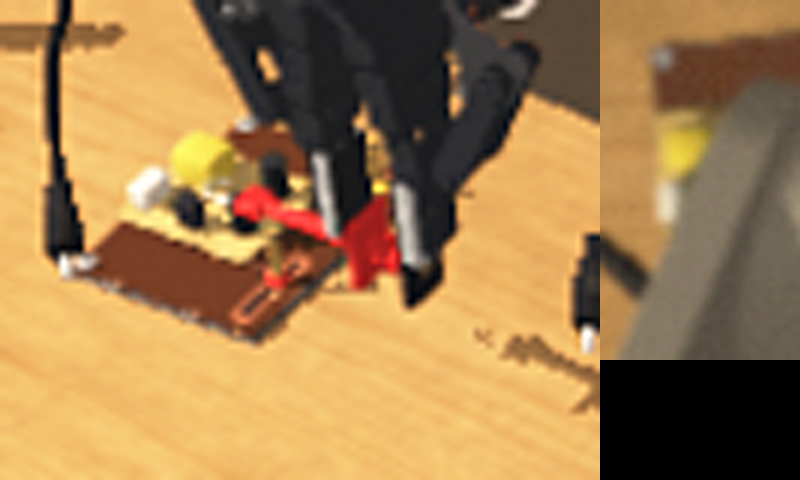

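The scene view now shows the nose tip over the board at about (214,174) full px, and the red bead at (221,187). The top view is blocked by the arm. I'll lower to about 3 mm above lying height.

Call:
{"fn": "jog_arm", "kwargs": {"hand": [0.025, 0.025, 0.025, 0.025, 0.025], "travel": [[-0.006, 0, -0.015], [0, 0, -0.018], [0, 0, -0.015], [0, 0, -0.007], [0, 0, 0]], "yaw": [0, 0, 0, 0, 0]}}

```text
time_s: 7.28
position: [0.4731, 0.0011, 0.044]
tool_rot: [[-0.995, -0.102, -0.001], [-0.102, 0.995, 0.0], [0.001, 0.0, -1.0]]
ft_force: [0.8, -1.2, -0.2]
grip_width: 0.0259
gripper_force: 19.9
```

```bash
python3 - <<'E'
from h import *
o=env.observe();print(o['position'],o['ft_force'],o['wrist_torque'])
s=snap('scene','s4.png')
cv2.imwrite('pics/c4.png',cv2.resize(s[150:215,185:265][:,:,::-1],None,fx=9,fy=9,interpolation=cv2.INTER_CUBIC))
E
```

```text
[0.47305727 0.00112008 0.04403656] [ 0.80472536 -1.24399844 -0.23041913] [-0.00388203  0.00898206 -0.02998288]
```

View pics/c4.png

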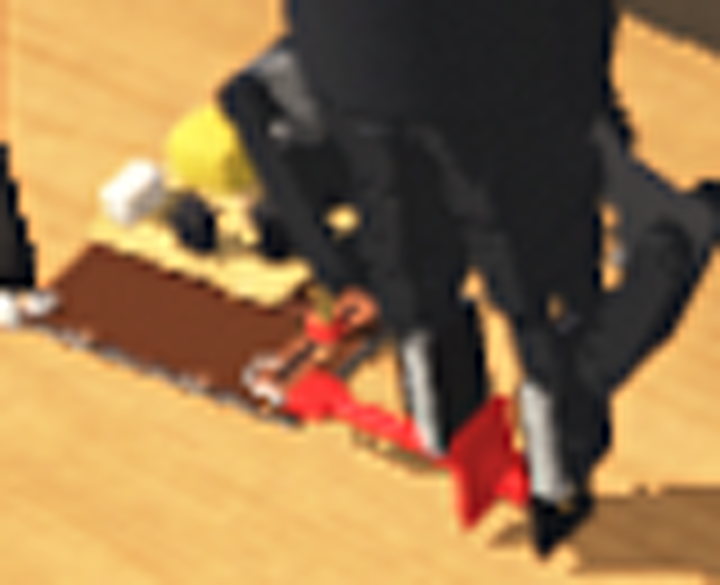

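```bash
python3 - <<'E'
from h import *
g=lambda U,V:((U+.5)/9-.5+185,(V+.5)/9-.5+150)
a=np.radians(5.9);ex=np.array([np.cos(a),np.sin(a)]);ey=np.array([-np.sin(a),np.cos(a)])
tcp=np.array([.4731,.0011])
for nm,p,z in(('nose',(296,400),.0187),('bend',(253,372),.0187),('bead',(323,330),.0055),('posttop',(321,292),.029),('slotfar',(372,303),.004),('slotnear',(258,392),.004),('cornerN',(295,420),.004),('cornerL',(48,318),.004),('redplate front-top?',(495,400),.035)):
    P=ray('scene',*g(*p),z)[:2];print(nm,P.round(4),'rel tcp: bx %.4f by %.4f'%((P-tcp)@ex,(P-tcp)@ey))
K=ray('scene',*g(295,420),.004);L=ray('scene',*g(48,318),.004);print((L-K)[:2],np.degrees(np.arctan2(-(L-K)[0],(L-K)[1])))
# colour line fit of board left edge + bead centroid in clean images
for f in('s0','s1'):
    im=cv2.imread(f'pics/{f}.png')[150:205,175:255].astype(int)
    m=(im[...,2]>110)&(im[...,2]>2.6*im[...,1])&(im[...,2]>2.6*im[...,0]);v,u=np.nonzero(m);print(f,m.sum(),u.mean()+175,v.mean()+150,ray('scene',u.mean()+175,v.mean()+150,.0055).round(4))
E
```

```text
nose [0.4631 0.0678] rel tcp: bx -0.0031 by 0.0674
bend [0.4649 0.0844] rel tcp: bx 0.0004 by 0.0837
bead [0.4982 0.0937] rel tcp: bx 0.0345 by 0.0896
posttop [0.4898 0.0825] rel tcp: bx 0.0250 by 0.0792
slotfar [0.515  0.0922] rel tcp: bx 0.0510 by 0.0863
slotnear [0.4715 0.0916] rel tcp: bx 0.0077 by 0.0902
cornerN [0.4687 0.0761] rel tcp: bx 0.0034 by 0.0751
cornerL [0.4622 0.158 ] rel tcp: bx 0.0053 by 0.1572
redplate front-top? [0.4779 0.0124] rel tcp: bx 0.0059 by 0.0107
[-0.00649838  0.08189004] 4.5371952579685395
s0 7 220.71428571428572 186.42857142857144 [0.498  0.0927 0.0055]
s1 9 221.11111111111111 186.22222222222223 [0.4991 0.0924 0.0055]
```

The nose reads 67 mm ahead of the TCP, against 68 expected. The post is about +35 mm (board x) and +21 mm (board y) from the nose. I'll advance in y to put the post opposite the mouth, then approach in x.

Call:
{"fn": "jog_arm", "kwargs": {"hand": [0.025, 0.025, 0.025, 0.025, 0.025], "travel": [[-0.0005, 0.0047, -0.0015], [-0.0005, 0.0047, 0], [-0.0005, 0.005, 0], [0, 0, 0], [0, 0, 0]], "yaw": [0, 0, 0, 0, 0]}}

```text
time_s: 7.95
position: [0.4716, 0.016, 0.0429]
tool_rot: [[-0.995, -0.103, 0.0], [-0.103, 0.995, -0.0], [-0.0, -0.0, -1.0]]
ft_force: [-0.1, -0.4, 0.6]
grip_width: 0.0258
gripper_force: 19.9
```

Call:
{"fn": "jog_arm", "kwargs": {"hand": [0.025, 0.025, 0.025, 0.025, 0.025], "travel": [[0.005, 0.0005, 0], [0.005, 0.0005, 0], [0.005, 0.0005, 0], [0, 0, 0], [0, 0, 0]], "yaw": [0, 0, 0, 0, 0]}}

```text
time_s: 8.57
position: [0.4865, 0.0175, 0.0428]
tool_rot: [[-0.995, -0.103, -0.0], [-0.103, 0.995, 0.0], [0.0, 0.0, -1.0]]
ft_force: [0.8, 0.0, -0.2]
grip_width: 0.0257
gripper_force: 19.9
```

```bash
cat >> h.py <<'E'
def feel(n=4):
    F=[];T=[];P=[]
    for i in range(n):
        im=env.get_image('scene');o=env.observe();F.append(o['ft_force']);T.append(o['wrist_torque']);P.append(o['position'])
    a=np.radians(5.9);ex=np.array([np.cos(a),np.sin(a),0]);ey=np.array([-np.sin(a),np.cos(a),0])
    f=np.mean(F,0);p=np.mean(P,0)
    print('t %.2f F bx %.2f by %.2f z %.2f sd %.2f | T %s | p %s bx %.4f by %.4f gw %.4f'%(o['time_s'],f@ex,f@ey,f[2],np.std(F,0).mean(),np.round(np.mean(T,0),3),p.round(4),p@ex,p@ey,o['grip_width']))
    return im
E
python3 - <<'E'
from h import *
s=feel(5)
cv2.imwrite('pics/s5.png',s[:,:,::-1])
cv2.imwrite('pics/c5.png',cv2.resize(s[165:210,205:255][:,:,::-1],None,fx=12,fy=12,interpolation=cv2.INTER_CUBIC))
E
```

```text
t 8.82 F bx -0.52 by 0.33 z 0.07 sd 0.25 | T [-0.021  0.023  0.013] | p [0.4865 0.0174 0.0428] bx 0.4857 by -0.0327 gw 0.0262
```

View pics/c5.png

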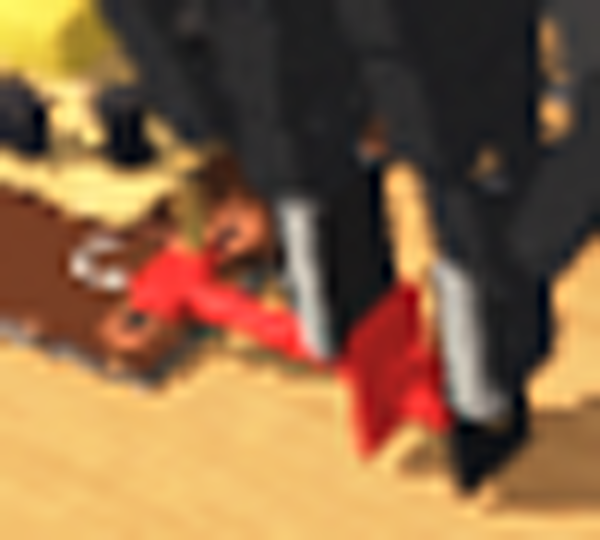

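```bash
python3 - <<'E'
from h import *
g=lambda U,V:((U+.5)/12-.5+205,(V+.5)/12-.5+165)
a=np.radians(5.9);ex=np.array([np.cos(a),np.sin(a)]);ey=np.array([-np.sin(a),np.cos(a)])
N=ray('scene',*g(148,277),.0175)[:2]
for nm,p,z in(('post@17',(193,220),.0175),('bead',(197,262),.0055),('tip?',(122,240),.0175),('shank-root?',(118,285),.0175),('bend-left',(76,262),.0175)):
    P=ray('scene',*g(*p),z)[:2];print(nm,P.round(4),'rel nose bx %.4f by %.4f'%((P-N)@ex,(P-N)@ey))
print('nose',N)
# predicted nose px, and hook from TCP
t=np.array([.4865,.0174])
for off in(-.003,0,.003):
  for q in((0,0),(0,.016),(.0054,.012),(-.0042,.008)):
    P=t+ex*(off+q[0])+ey*(.0681+q[1]);u,v=proj('scene',(*P,.0175));print(off,q,((u-205+.5)*12-.5).round(),((v-165+.5)*12-.5).round())
E
```

```text
post@17 [0.4976 0.0905] rel nose bx 0.0181 by 0.0030
bead [0.4985 0.0923] rel nose bx 0.0191 by 0.0047
tip? [0.4853 0.0976] rel nose bx 0.0066 by 0.0113
shank-root? [0.4749 0.0887] rel nose bx -0.0047 by 0.0036
bend-left [0.4754 0.1002] rel nose bx -0.0030 by 0.0149
nose [0.47991852 0.08566959]
-0.003 (0, 0) 139.0 288.0
-0.003 (0, 0.016) 72.0 262.0
-0.003 (0.0054, 0.012) 106.0 253.0
-0.003 (-0.0042, 0.008) 92.0 287.0
0 (0, 0) 149.0 279.0
0 (0, 0.016) 82.0 254.0
0 (0.0054, 0.012) 116.0 244.0
0 (-0.0042, 0.008) 102.0 279.0
0.003 (0, 0) 158.0 270.0
0.003 (0, 0.016) 92.0 245.0
0.003 (0.0054, 0.012) 125.0 236.0
0.003 (-0.0042, 0.008) 111.0 270.0
```

The hook's J is clear, open towards +x, with the tip at about (215,185) full px and the post at (221,183). The tip and bend measure as they should. The post is at bx +18.5, by about +4 from the nose, so I'll back off 2.5 mm in y and then approach in x.

Call:
{"fn": "jog_arm", "kwargs": {"hand": [0.025, 0.025, 0.025, 0.025, 0.025], "travel": [[0.0003, -0.0025, 0], [0.003, 0.0003, 0], [0.003, 0.0003, 0], [0, 0, 0], [0, 0, 0]], "yaw": [0, 0, 0, 0, 0]}}

```text
time_s: 9.45
position: [0.4928, 0.0156, 0.0428]
tool_rot: [[-0.995, -0.103, -0.0], [-0.103, 0.995, 0.0], [0.0, 0.0, -1.0]]
ft_force: [-0.7, 0.2, -1.7]
grip_width: 0.0257
gripper_force: 19.9
```

```bash
python3 -c "
from h import *
feel(4)"
```

```text
t 9.65 F bx -0.36 by -0.04 z -0.47 sd 0.40 | T [-0.008  0.012  0.015] | p [0.4928 0.0156 0.0428] bx 0.4918 by -0.0352 gw 0.0260
```

Call:
{"fn": "jog_arm", "kwargs": {"hand": [0.025, 0.025, 0.025, 0.025, 0.025], "travel": [[0.001, 0.0001, 0], [0.001, 0.0001, 0], [0, 0, 0], [0, 0, 0], [0, 0, 0]], "yaw": [0, 0, 0, 0, 0]}}

```text
time_s: 10.28
position: [0.4949, 0.0157, 0.0428]
tool_rot: [[-0.995, -0.103, -0.0], [-0.103, 0.995, -0.0], [0.0, -0.0, -1.0]]
ft_force: [-0.9, -0.1, 1.2]
grip_width: 0.0263
gripper_force: 19.9
```

```bash
python3 -c "
from h import *
feel(4)"
```

```text
t 10.47 F bx 0.30 by 0.10 z -0.43 sd 0.41 | T [-0.024  0.005  0.003] | p [0.4949 0.0157 0.0428] bx 0.4939 by -0.0352 gw 0.0259
```

Call:
{"fn": "jog_arm", "kwargs": {"hand": [0.025, 0.025, 0.025, 0.025, 0.025], "travel": [[0.0005, 0.0001, 0], [0.0005, 0, 0], [0, 0, 0], [0, 0, 0], [0, 0, 0]], "yaw": [0, 0, 0, 0, 0]}}

```text
time_s: 11.1
position: [0.4959, 0.0158, 0.0428]
tool_rot: [[-0.995, -0.103, -0.0], [-0.103, 0.995, 0.0], [0.0, 0.0, -1.0]]
ft_force: [0.5, -0.6, -0.6]
grip_width: 0.0258
gripper_force: 19.9
```

```bash
python3 -c "
from h import *
feel(3)"
```

```text
t 11.25 F bx -0.29 by 0.05 z -0.37 sd 0.24 | T [-0.034 -0.005 -0.01 ] | p [0.4959 0.0158 0.0428] bx 0.4949 by -0.0352 gw 0.0258
```

Call:
{"fn": "jog_arm", "kwargs": {"hand": [0.025, 0.025, 0.025, 0.025, 0.025], "travel": [[0.0005, 0.0001, 0], [0.0005, 0, 0], [0, 0, 0], [0, 0, 0], [0, 0, 0]], "yaw": [0, 0, 0, 0, 0]}}

```text
time_s: 11.88
position: [0.4969, 0.0159, 0.0428]
tool_rot: [[-0.995, -0.103, 0.0], [-0.103, 0.995, -0.0], [-0.0, -0.0, -1.0]]
ft_force: [-0.1, 0.3, -0.6]
grip_width: 0.026
gripper_force: 19.9
```

```bash
python3 -c "
from h import *
s=feel(3)
cv2.imwrite('pics/s6.png',s[:,:,::-1])"
```

```text
t 12.03 F bx -0.06 by -0.35 z -0.72 sd 0.31 | T [ 0.016 -0.012 -0.01 ] | p [0.4969 0.0159 0.0428] bx 0.4959 by -0.0352 gw 0.0256
```

Call:
{"fn": "jog_arm", "kwargs": {"hand": [0.025, 0.025, 0.025, 0.025, 0.025], "travel": [[0.0005, 0.0001, 0], [0.0005, 0, 0], [0, 0, 0], [0, 0, 0], [0, 0, 0]], "yaw": [0, 0, 0, 0, 0]}}

```text
time_s: 12.65
position: [0.4979, 0.0161, 0.0428]
tool_rot: [[-0.995, -0.103, 0.0], [-0.103, 0.995, 0.0], [-0.0, 0.0, -1.0]]
ft_force: [0.0, -0.8, -0.4]
grip_width: 0.0258
gripper_force: 19.9
```

```bash
python3 -c "
from h import *
feel(3)"
```

```text
t 12.80 F bx 0.45 by -0.11 z -0.30 sd 0.37 | T [-0.011 -0.028  0.007] | p [0.4979 0.016  0.0428] bx 0.4969 by -0.0352 gw 0.0260
```

Call:
{"fn": "jog_arm", "kwargs": {"hand": [0.025, 0.025, 0.025, 0.025, 0.025], "travel": [[0.0005, 0.0001, 0], [0.0005, 0, 0], [0, 0, 0], [0, 0, 0], [0, 0, 0]], "yaw": [0, 0, 0, 0, 0]}}

```text
time_s: 13.42
position: [0.4989, 0.0161, 0.0428]
tool_rot: [[-0.995, -0.103, -0.0], [-0.103, 0.995, 0.0], [0.0, 0.0, -1.0]]
ft_force: [-0.4, 0.7, -0.5]
grip_width: 0.0259
gripper_force: 19.9
```

```bash
python3 -c "
from h import *
s=feel(3)
cv2.imwrite('pics/s7.png',s[:,:,::-1])
cv2.imwrite('pics/c7.png',cv2.resize(s[165:205,205:250][:,:,::-1],None,fx=14,fy=14,interpolation=cv2.INTER_CUBIC))"
```

```text
t 13.57 F bx 0.27 by 0.53 z -0.74 sd 0.29 | T [-0.001 -0.001  0.015] | p [0.4989 0.0161 0.0428] bx 0.4979 by -0.0352 gw 0.0256
```

View pics/c7.png

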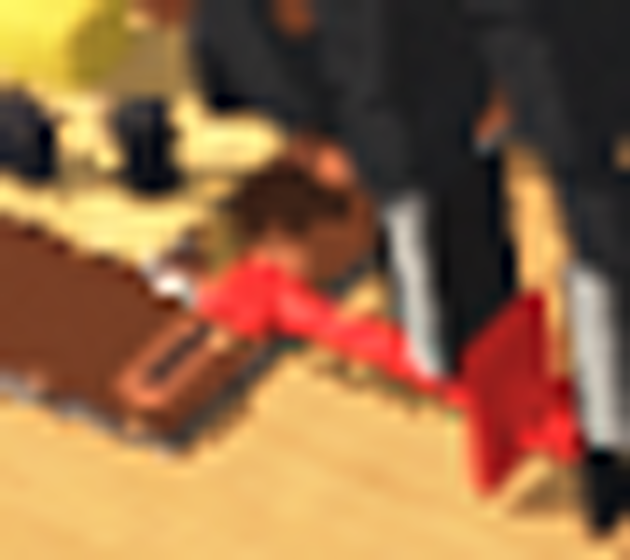

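The nose front is at about (219,186) full px, with the hook at (217,184) and the post just beyond at (221,181). Nothing has touched 12 mm into the approach, which is past where the tip would have hit, so the post is entering the mouth. That was the last picture I may view, so I'll go on by feel.

Call:
{"fn": "jog_arm", "kwargs": {"hand": [0.025, 0.025, 0.025, 0.025, 0.025], "travel": [[0.0005, 0.0001, 0], [0.0005, 0, 0], [0.0005, 0.0001, 0], [0, 0, 0], [0, 0, 0]], "yaw": [0, 0, 0, 0, 0]}}

```text
time_s: 14.2
position: [0.5004, 0.0163, 0.0428]
tool_rot: [[-0.995, -0.103, -0.0], [-0.103, 0.995, -0.0], [0.0, -0.0, -1.0]]
ft_force: [-0.1, -0.4, 0.1]
grip_width: 0.0259
gripper_force: 19.9
```

```bash
python3 -c "
from h import *
feel(3)"
```

```text
t 14.35 F bx 0.05 by -0.21 z -0.12 sd 0.20 | T [ 0.01  -0.028 -0.009] | p [0.5004 0.0163 0.0428] bx 0.4994 by -0.0352 gw 0.0256
```

Call:
{"fn": "jog_arm", "kwargs": {"hand": [0.025, 0.025, 0.025, 0.025, 0.025], "travel": [[0.0005, 0.0001, 0], [0.0005, 0, 0], [0.0005, 0.0001, 0], [0, 0, 0], [0, 0, 0]], "yaw": [0, 0, 0, 0, 0]}}

```text
time_s: 14.98
position: [0.5019, 0.0165, 0.0428]
tool_rot: [[-0.995, -0.103, 0.0], [-0.103, 0.995, 0.0], [-0.0, 0.0, -1.0]]
ft_force: [-0.3, 1.1, 0.6]
grip_width: 0.0262
gripper_force: 19.9
```

```bash
python3 -c "
from h import *
s=feel(3)"
```

```text
t 15.12 F bx 0.35 by -0.44 z -0.96 sd 0.37 | T [ 0.016 -0.015 -0.013] | p [0.5019 0.0165 0.0428] bx 0.5009 by -0.0351 gw 0.0256
```

15.4 mm so far. Now half-millimetre steps.

Call:
{"fn": "jog_arm", "kwargs": {"hand": [0.025, 0.025, 0.025, 0.025, 0.025], "travel": [[0.0005, 0.0001, 0], [0.0005, 0, 0], [0, 0, 0], [0, 0, 0], [0, 0, 0]], "yaw": [0, 0, 0, 0, 0]}}

```text
time_s: 15.75
position: [0.5029, 0.0166, 0.0428]
tool_rot: [[-0.995, -0.103, -0.0], [-0.103, 0.995, -0.0], [0.0, -0.0, -1.0]]
ft_force: [0.4, 0.8, 0.4]
grip_width: 0.0257
gripper_force: 19.9
```

```bash
python3 -c "
from h import *
feel(4)"
```

```text
t 15.95 F bx -0.16 by 0.09 z -0.25 sd 0.38 | T [-0.002 -0.021 -0.018] | p [0.5029 0.0166 0.0428] bx 0.5019 by -0.0351 gw 0.0256
```

Call:
{"fn": "jog_arm", "kwargs": {"hand": [0.025, 0.025, 0.025, 0.025, 0.025], "travel": [[0.0005, 0, 0], [0, 0, 0], [0, 0, 0], [0, 0, 0], [0, 0, 0]], "yaw": [0, 0, 0, 0, 0]}}

```text
time_s: 16.58
position: [0.5034, 0.0166, 0.0428]
tool_rot: [[-0.995, -0.103, 0.0], [-0.103, 0.995, 0.0], [-0.0, 0.0, -1.0]]
ft_force: [-0.0, 0.3, -0.4]
grip_width: 0.0258
gripper_force: 19.9
```

```bash
python3 -c "
from h import *
s=feel(4)"
```

```text
t 16.77 F bx 0.15 by 0.06 z -0.21 sd 0.34 | T [ 0.003 -0.001  0.019] | p [0.5034 0.0166 0.0428] bx 0.5024 by -0.0352 gw 0.0257
```

Call:
{"fn": "jog_arm", "kwargs": {"hand": [0.025, 0.025, 0.025, 0.025, 0.025], "travel": [[0.0005, 0, 0], [0, 0, 0], [0, 0, 0], [0, 0, 0], [0, 0, 0]], "yaw": [0, 0, 0, 0, 0]}}

```text
time_s: 17.4
position: [0.5039, 0.0166, 0.0428]
tool_rot: [[-0.995, -0.103, 0.0], [-0.103, 0.995, -0.0], [-0.0, -0.0, -1.0]]
ft_force: [-0.6, -0.0, -0.5]
grip_width: 0.0259
gripper_force: 19.9
```

```bash
python3 -c "
from h import *
feel(3)"
```

```text
t 17.55 F bx -0.29 by 0.34 z -0.25 sd 0.37 | T [-0.002  0.022  0.003] | p [0.5039 0.0166 0.0428] bx 0.5029 by -0.0352 gw 0.0257
```

Call:
{"fn": "jog_arm", "kwargs": {"hand": [0.025, 0.025, 0.025, 0.025, 0.025], "travel": [[0.0005, 0.0001, 0], [0, 0, 0], [0, 0, 0], [0, 0, 0], [0, 0, 0]], "yaw": [0, 0, 0, 0, 0]}}

```text
time_s: 18.18
position: [0.5044, 0.0167, 0.0428]
tool_rot: [[-0.995, -0.103, 0.0], [-0.103, 0.995, -0.0], [-0.0, -0.0, -1.0]]
ft_force: [0.4, -0.3, 0.0]
grip_width: 0.0257
gripper_force: 19.9
```

```bash
python3 -c "
from h import *
s=feel(3)"
```

```text
t 18.32 F bx -0.39 by -0.03 z -0.72 sd 0.42 | T [ 0.009 -0.005 -0.024] | p [0.5044 0.0167 0.0428] bx 0.5034 by -0.0352 gw 0.0261
```

Call:
{"fn": "jog_arm", "kwargs": {"hand": [0.025, 0.025, 0.025, 0.025, 0.025], "travel": [[0.0005, 0, 0], [0, 0, 0], [0, 0, 0], [0, 0, 0], [0, 0, 0]], "yaw": [0, 0, 0, 0, 0]}}

```text
time_s: 18.95
position: [0.5049, 0.0167, 0.0428]
tool_rot: [[-0.995, -0.103, 0.0], [-0.103, 0.995, -0.0], [-0.0, -0.0, -1.0]]
ft_force: [-0.9, 0.2, -0.1]
grip_width: 0.0259
gripper_force: 19.9
```

```bash
python3 -c "
from h import *
feel(3)"
```

```text
t 19.10 F bx 0.00 by -0.18 z -0.39 sd 0.43 | T [-0.018  0.011  0.021] | p [0.5049 0.0167 0.0428] bx 0.5039 by -0.0353 gw 0.0260
```

Call:
{"fn": "jog_arm", "kwargs": {"hand": [0.025, 0.025, 0.025, 0.025, 0.025], "travel": [[0.0005, 0.0001, 0], [0, 0, 0], [0, 0, 0], [0, 0, 0], [0, 0, 0]], "yaw": [0, 0, 0, 0, 0]}}

```text
time_s: 19.73
position: [0.5054, 0.0168, 0.0428]
tool_rot: [[-0.995, -0.102, -0.0], [-0.102, 0.995, -0.0], [0.0, -0.0, -1.0]]
ft_force: [-0.5, -0.2, 0.5]
grip_width: 0.026
gripper_force: 19.9
```

```bash
python3 -c "
from h import *
s=feel(3)"
```

```text
t 19.88 F bx 0.18 by -0.28 z -0.23 sd 0.57 | T [-0.017 -0.006 -0.027] | p [0.5054 0.0168 0.0428] bx 0.5045 by -0.0352 gw 0.0258
```

Call:
{"fn": "jog_arm", "kwargs": {"hand": [0.025, 0.025, 0.025, 0.025, 0.025], "travel": [[0.0005, 0, 0], [0, 0, 0], [0, 0, 0], [0, 0, 0], [0, 0, 0]], "yaw": [0, 0, 0, 0, 0]}}

```text
time_s: 20.5
position: [0.5059, 0.0168, 0.0428]
tool_rot: [[-0.995, -0.103, 0.0], [-0.103, 0.995, 0.0], [-0.0, 0.0, -1.0]]
ft_force: [0.3, -0.1, -0.5]
grip_width: 0.0255
gripper_force: 19.9
```

```bash
python3 -c "
from h import *
feel(3)"
```

```text
t 20.65 F bx 0.02 by 0.16 z -0.03 sd 0.20 | T [ 0.005 -0.011 -0.019] | p [0.5059 0.0168 0.0428] bx 0.5050 by -0.0353 gw 0.0257
```

Call:
{"fn": "jog_arm", "kwargs": {"hand": [0.025, 0.025, 0.025, 0.025, 0.025], "travel": [[0.0005, 0.0001, 0], [0, 0, 0], [0, 0, 0], [0, 0, 0], [0, 0, 0]], "yaw": [0, 0, 0, 0, 0]}}

```text
time_s: 21.28
position: [0.5064, 0.0169, 0.0428]
tool_rot: [[-0.995, -0.103, -0.0], [-0.103, 0.995, -0.0], [0.0, -0.0, -1.0]]
ft_force: [-0.3, 0.1, -0.6]
grip_width: 0.0255
gripper_force: 19.9
```

```bash
python3 - <<'E'
from h import *
s=feel(3)
cv2.imwrite('pics/s8.png',s[:,:,::-1])
# has the board moved? bead/board edge shift between s7 and s8 on the board's left corner patch
a=cv2.imread('pics/s7.png',0);b=cv2.imread('pics/s8.png',0)
for r in((185,195,150,185),(180,205,172,200)):
    y0,x0=r[0],r[2];A=np.float32(a[r[0]:r[1],r[2]:r[3]]);B=np.float32(b[r[0]:r[1],r[2]:r[3]])
    print(cv2.phaseCorrelate(A,B),np.abs(A-B).mean())
E
```

```text
t 21.43 F bx -0.06 by 0.29 z -0.44 sd 0.32 | T [-0.001  0.018 -0.012] | p [0.5064 0.0169 0.0428] bx 0.5055 by -0.0352 gw 0.0260
((0.044859168838250696, -0.04618008960675102), 1.0028685674071312) 0.37714285
((-0.005776902332886635, 0.4999742963256075), 0.9978509128888448) 0.41142857
```

Call:
{"fn": "jog_arm", "kwargs": {"hand": [0.025, 0.025, 0.025, 0.025, 0.025], "travel": [[0.0005, 0, 0], [0, 0, 0], [0, 0, 0], [0, 0, 0], [0, 0, 0]], "yaw": [0, 0, 0, 0, 0]}}

```text
time_s: 22.05
position: [0.5069, 0.0169, 0.0428]
tool_rot: [[-0.995, -0.102, -0.0], [-0.102, 0.995, 0.0], [0.0, 0.0, -1.0]]
ft_force: [0.0, -0.5, 0.1]
grip_width: 0.0254
gripper_force: 19.9
```

```bash
python3 -c "
from h import *
feel(3)"
```

```text
t 22.20 F bx 0.39 by 0.33 z -0.58 sd 0.28 | T [-0.008 -0.013 -0.012] | p [0.5069 0.0169 0.0428] bx 0.5060 by -0.0353 gw 0.0259
```

Call:
{"fn": "jog_arm", "kwargs": {"hand": [0.025, 0.025, 0.025, 0.025, 0.025], "travel": [[0.0005, 0.0001, 0], [0, 0, 0], [0, 0, 0], [0, 0, 0], [0, 0, 0]], "yaw": [0, 0, 0, 0, 0]}}

```text
time_s: 22.82
position: [0.5074, 0.017, 0.0428]
tool_rot: [[-0.995, -0.103, -0.0], [-0.103, 0.995, -0.0], [0.0, -0.0, -1.0]]
ft_force: [0.0, 0.4, 0.2]
grip_width: 0.0255
gripper_force: 19.9
```

```bash
python3 -c "
from h import *
feel(3)"
```

```text
t 22.98 F bx -0.07 by -0.24 z -0.58 sd 0.24 | T [ 0.022 -0.    -0.019] | p [0.5074 0.017  0.0428] bx 0.5065 by -0.0352 gw 0.0260
```

Call:
{"fn": "jog_arm", "kwargs": {"hand": [0.025, 0.025, 0.025, 0.025, 0.025], "travel": [[0.0005, 0, 0], [0, 0, 0], [0, 0, 0], [0, 0, 0], [0, 0, 0]], "yaw": [0, 0, 0, 0, 0]}}

```text
time_s: 23.6
position: [0.5079, 0.017, 0.0428]
tool_rot: [[-0.995, -0.102, 0.0], [-0.102, 0.995, -0.0], [-0.0, -0.0, -1.0]]
ft_force: [0.4, -0.1, -0.6]
grip_width: 0.0258
gripper_force: 19.9
```

```bash
python3 - <<'E'
from h import *
s=feel(3)
cv2.imwrite('pics/s9.png',s[:,:,::-1])
a=np.radians(5.9);ex=np.array([np.cos(a),np.sin(a)]);ey=np.array([-np.sin(a),np.cos(a)])
for f,t in(('s5',(.4865,.0174)),('s7',(.4989,.0161)),('s9',None)):
    im=cv2.imread(f'pics/{f}.png')[165:205,205:240].astype(int);B,G,R=im[...,0],im[...,1],im[...,2]
    red=(R>150)&(R>3*G)&(R>3*B);v,u=np.nonzero(red);k=np.argsort(u)[:12]
    grey=(im.min(2)>130)&(im.max(2)-im.min(2)<40)
    gv,gu=np.nonzero(grey)
    print(f,'red left',list(zip(u[k]+205,v[k]+165)),'\n  grey',list(zip(gu+205,gv+165))[:30])
# predicted pixels now
t=np.array(env.observe()['position'][:2])
for q in((0,0),(-.0042,.008),(0,.016),(.0054,.012)):
    P=t+ex*q[0]+ey*(.0681+q[1]);print(q,np.round(proj('scene',(*P,.0175)),1))
print('post@17',np.round(proj('scene',(.4985,.092,.0175)),1),'top',np.round(proj('scene',(.4985,.092,.029)),1))
E
```

```text
t 23.75 F bx -0.37 by -0.15 z -0.39 sd 0.25 | T [-0.009  0.028 -0.01 ] | p [0.5079 0.017  0.0428] bx 0.5070 by -0.0353 gw 0.0258
s5 red left [(np.int64(216), np.int64(188)), (np.int64(216), np.int64(189)), (np.int64(216), np.int64(190)), (np.int64(217), np.int64(187)), (np.int64(217), np.int64(189)), (np.int64(217), np.int64(190)), (np.int64(217), np.int64(188)), (np.int64(218), np.int64(186)), (np.int64(218), np.int64(187)), (np.int64(218), np.int64(188)), (np.int64(218), np.int64(190)), (np.int64(218), np.int64(189))] 
  grey [(np.int64(229), np.int64(182)), (np.int64(229), np.int64(183)), (np.int64(230), np.int64(183)), (np.int64(229), np.int64(184)), (np.int64(230), np.int64(184)), (np.int64(229), np.int64(185)), (np.int64(230), np.int64(185)), (np.int64(229), np.int64(186)), (np.int64(230), np.int64(186)), (np.int64(229), np.int64(187)), (np.int64(230), np.int64(187)), (np.int64(214), np.int64(188)), (np.int64(229), np.int64(188)), (np.int64(230), np.int64(188)), (np.int64(230), np.int64(189)), (np.int64(230), np.int64(190)), (np.int64(230), np.int64(191)), (np.int64(231), np.in
[... 1389 characters left out ...]
 (np.int64(223), np.int64(183)), (np.int64(223), np.int64(182))] 
  grey [(np.int64(235), np.int64(178)), (np.int64(236), np.int64(178)), (np.int64(236), np.int64(179)), (np.int64(236), np.int64(180)), (np.int64(236), np.int64(181)), (np.int64(236), np.int64(182)), (np.int64(237), np.int64(182)), (np.int64(219), np.int64(183)), (np.int64(236), np.int64(183)), (np.int64(237), np.int64(183)), (np.int64(236), np.int64(184)), (np.int64(237), np.int64(184)), (np.int64(236), np.int64(185)), (np.int64(237), np.int64(185)), (np.int64(237), np.int64(186))]
(0, 0) [223.4 183. ]
(-0.0042, 0.008) [219.5 183. ]
(0, 0.016) [217.9 180.9]
(0.0054, 0.012) [220.7 180.2]
post@17 [220.4 182.4] top [219.8 178.6]
```

Call:
{"fn": "jog_arm", "kwargs": {"hand": [0.025, 0.025, 0.025, 0.025, 0.025], "travel": [[0.0005, 0.0001, 0], [0, 0, 0], [0, 0, 0], [0, 0, 0], [0, 0, 0]], "yaw": [0, 0, 0, 0, 0]}}

```text
time_s: 24.38
position: [0.5084, 0.0172, 0.0428]
tool_rot: [[-0.995, -0.103, 0.0], [-0.103, 0.995, -0.0], [-0.0, -0.0, -1.0]]
ft_force: [0.4, -0.5, 0.2]
grip_width: 0.0259
gripper_force: 19.9
```

```bash
python3 -c "
from h import *
feel(3)"
```

```text
t 24.52 F bx 0.03 by -0.10 z -0.41 sd 0.25 | T [-0.029  0.02   0.018] | p [0.5084 0.0171 0.0428] bx 0.5075 by -0.0352 gw 0.0261
```

Call:
{"fn": "jog_arm", "kwargs": {"hand": [0.025, 0.025, 0.025, 0.025, 0.025], "travel": [[0.0005, 0, 0], [0, 0, 0], [0, 0, 0], [0, 0, 0], [0, 0, 0]], "yaw": [0, 0, 0, 0, 0]}}

```text
time_s: 25.15
position: [0.5089, 0.0171, 0.0428]
tool_rot: [[-0.995, -0.102, -0.0], [-0.102, 0.995, 0.0], [0.0, 0.0, -1.0]]
ft_force: [0.2, 1.0, 0.2]
grip_width: 0.0257
gripper_force: 19.9
```

```bash
python3 -c "
from h import *
feel(3)"
```

```text
t 25.30 F bx 0.11 by -0.19 z -0.23 sd 0.46 | T [-0.031 -0.028 -0.005] | p [0.5089 0.0171 0.0428] bx 0.5080 by -0.0353 gw 0.0258
```

Call:
{"fn": "jog_arm", "kwargs": {"hand": [0.025, 0.025, 0.025, 0.025, 0.025], "travel": [[0.0005, 0.0001, 0], [0, 0, 0], [0, 0, 0], [0, 0, 0], [0, 0, 0]], "yaw": [0, 0, 0, 0, 0]}}

```text
time_s: 25.92
position: [0.5093, 0.0172, 0.0428]
tool_rot: [[-0.995, -0.103, -0.0], [-0.103, 0.995, -0.0], [0.0, -0.0, -1.0]]
ft_force: [-0.3, -0.2, -0.0]
grip_width: 0.0255
gripper_force: 19.9
```

```bash
python3 -c "
from h import *
feel(3)"
```

```text
t 26.07 F bx -0.92 by -0.72 z -0.57 sd 0.38 | T [-0.05   0.095  0.041] | p [0.5094 0.0172 0.0428] bx 0.5084 by -0.0352 gw 0.0260
```

Call:
{"fn": "jog_arm", "kwargs": {"hand": [0.025, 0.025, 0.025, 0.025, 0.025], "travel": [[0.0005, 0, 0], [0, 0, 0], [0, 0, 0], [0, 0, 0], [0, 0, 0]], "yaw": [0, 0, 0, 0, 0]}}

```text
time_s: 26.7
position: [0.5098, 0.0173, 0.0428]
tool_rot: [[-0.995, -0.103, -0.0], [-0.103, 0.995, 0.0], [0.0, 0.0, -1.0]]
ft_force: [-1.6, 0.3, -0.7]
grip_width: 0.0259
gripper_force: 19.8
```

```bash
python3 - <<'E'
from h import *
s=feel(3)
cv2.imwrite('pics/s10.png',s[:,:,::-1])
for f in('s5','s7','s9','s10'):
    im=cv2.imread(f'pics/{f}.png')[174:190,212:228].astype(int)
    print(f);print('\n'.join(' '.join('%02x%02x%02x'%tuple(p[::-1]) for p in r) for r in im[::1]))
a=cv2.imread('pics/s7.png').astype(int);b=cv2.imread('pics/s10.png').astype(int)
print('board patch change',np.abs(a-b)[180:205,172:200].mean(), np.abs(a-b)[180:205,172:212].max())
E
```

```text
t 26.85 F bx -1.71 by -0.54 z -0.21 sd 0.33 | T [-0.064  0.289  0.145] | p [0.5098 0.0172 0.0428] bx 0.5089 by -0.0353 gw 0.0258
s5
cb9e68 4e4135 232326 242123 151518 54452e 3d362f 313235 2d2d30 2a2a2b 212022 1d1d1e 222124 2b2a2b 2b292b 2f2e2f
f2c878 846842 17171c 19181a 0f1016 997b4a 91744a 483d33 242529 2a2b2d 232125 1c1c1f 202022 2d2b2c 302f2f 2c2c2c
ffe787 af8b50 15161c 17171a 0f0f16 7c663e cea562 826946 32302e 2c2b2c 372f28 2d2721 222222 2b2b2c 302f30 2f2e2f
937142 53412e 1b191e 121317 0d0f16 221d1b 8c7043 a4824b 9d7745 6a5234 5b452c 493523 2d2421 2c2b2c 2f2e2f 2f2e2f
cea25c a9844d 50412c 191618 1c1a18 4a3b27 957644 d1a255 e9b25b a37840 4f331f 3d2015 382118 312c2b 302f30 2e2d2e
ffee90 fbdc81 d1a65f af874c b3894c d1a65d d5ac62 c79c56 886a40 473423 3a2016 3e2216 3e2114 342a27 303031 2b2c2c
fce98e feea8f ffec8f ffed8e ffec8c ffed8c fcd87f d4a55e 946f3c 644525 422617 3a2115 4d2919 3e271d 302a2a 282929
feec95 fdea8e fde98d fee98d fce286 efc36f 8a6337 8e5e2f 9a6e36 724f28 532f1c 4d2819 7c4026 62321d 4a2c21 332c2b
f9dc8a fbde83 fde688 fde589 efc573 8c663a 361c14 8c5d2f 9b7036 7e5c2d 76
[... 5549 characters left out ...]
22 723720 592e1d 6d3925 85462f 85472e a25336 a57337 886f39 c34d32 ff4139 ff534b ff4d46 fb3732 fe463f
783e25 793e26 793e26 793e25 793f26 723d25 6f3b25 f97750 e78548 a36a32 953924 b63128 df2e29 f02c29 c52321 8e1c18
7a3f26 793f25 793f25 793e25 793f25 743c24 784226 ff4b3c ff553b dc452e ac251f 963d2a 5c2e1d 781f17 7e1f19 4e2421
793f25 7a3f25 7a3f26 783f25 763d24 8a482b a85d3a d5553c f7463b e93b32 9f2c21 582718 542d19 4a3326 322d27 3c3932
7a3f26 793f25 783e24 773e25 8c482b b5623e bd6b49 684132 b76f48 bf6541 89452a 7f4226 8f4e31 6e5446 48403a 6f5135
783e24 793f25 773e25 8b472a b7643f 96583e 55372d 8f513a f1a064 ad673d 7a3e23 874930 664d40 51453a 6c4c30 a97341
board patch change 0.4380952380952381 3
```

The shank now bears on the post at 1.7 N, with matching torque, and the board has not moved. I'll ease off 0.8 mm in x, then feel for the bend by drawing back in -y.

Call:
{"fn": "jog_arm", "kwargs": {"hand": [0.025, 0.025, 0.025, 0.025, 0.025], "travel": [[-0.0008, -0.0001, 0], [0.0001, -0.001, 0], [0.0001, -0.001, 0], [0, 0, 0], [0, 0, 0]], "yaw": [0, 0, 0, 0, 0]}}

```text
time_s: 27.48
position: [0.5094, 0.0151, 0.0429]
tool_rot: [[-0.995, -0.102, 0.0], [-0.102, 0.995, -0.0], [-0.0, -0.0, -1.0]]
ft_force: [-1.3, -0.5, 0.2]
grip_width: 0.0256
gripper_force: 19.9
```

```bash
python3 -c "
from h import *
feel(3)"
```

```text
t 27.62 F bx 0.16 by 0.07 z -0.60 sd 0.43 | T [-0.048  0.044  0.033] | p [0.5094 0.0151 0.0428] bx 0.5082 by -0.0373 gw 0.0260
```

Call:
{"fn": "jog_arm", "kwargs": {"hand": [0.025, 0.025, 0.025, 0.025, 0.025], "travel": [[0, -0.0005, 0], [0, 0, 0], [0, 0, 0], [0, 0, 0], [0, 0, 0]], "yaw": [0, 0, 0, 0, 0]}}

```text
time_s: 28.25
position: [0.5093, 0.0147, 0.0428]
tool_rot: [[-0.995, -0.103, 0.0], [-0.103, 0.995, 0.0], [-0.0, 0.0, -1.0]]
ft_force: [-0.3, 0.4, 0.2]
grip_width: 0.0257
gripper_force: 19.9
```

```bash
python3 -c "
from h import *
feel(3)"
```

```text
t 28.40 F bx -0.23 by -0.36 z -0.06 sd 0.52 | T [-0.016  0.01   0.019] | p [0.5093 0.0146 0.0428] bx 0.5081 by -0.0378 gw 0.0258
```

Call:
{"fn": "jog_arm", "kwargs": {"hand": [0.025, 0.025, 0.025, 0.025, 0.025], "travel": [[0.0001, -0.0005, 0], [0, 0, 0], [0, 0, 0], [0, 0, 0], [0, 0, 0]], "yaw": [0, 0, 0, 0, 0]}}

```text
time_s: 29.02
position: [0.5094, 0.0141, 0.0428]
tool_rot: [[-0.995, -0.103, -0.0], [-0.103, 0.995, -0.0], [0.0, -0.0, -1.0]]
ft_force: [-0.1, 0.0, -0.2]
grip_width: 0.0258
gripper_force: 19.9
```

```bash
python3 -c "
from h import *
feel(3)"
```

```text
t 29.18 F bx -0.28 by 0.17 z -0.56 sd 0.48 | T [-0.015  0.087  0.028] | p [0.5094 0.0141 0.0428] bx 0.5081 by -0.0383 gw 0.0260
```

Call:
{"fn": "jog_arm", "kwargs": {"hand": [0.025, 0.025, 0.025, 0.025, 0.025], "travel": [[0, -0.0005, 0], [0, 0, 0], [0, 0, 0], [0, 0, 0], [0, 0, 0]], "yaw": [0, 0, 0, 0, 0]}}

```text
time_s: 29.8
position: [0.5094, 0.0136, 0.0428]
tool_rot: [[-0.995, -0.103, -0.0], [-0.103, 0.995, 0.0], [0.0, 0.0, -1.0]]
ft_force: [-0.1, -0.1, 0.7]
grip_width: 0.0256
gripper_force: 19.8
```

```bash
python3 -c "
from h import *
feel(3)"
```

```text
t 29.95 F bx 0.36 by 0.60 z -0.30 sd 0.44 | T [0.107 0.087 0.028] | p [0.5094 0.0137 0.0428] bx 0.5081 by -0.0388 gw 0.0256
```

Call:
{"fn": "jog_arm", "kwargs": {"hand": [0.025, 0.025, 0.025, 0.025, 0.025], "travel": [[0, -0.0005, 0], [0, 0, 0], [0, 0, 0], [0, 0, 0], [0, 0, 0]], "yaw": [0, 0, 0, 0, 0]}}

```text
time_s: 30.58
position: [0.5093, 0.0132, 0.0428]
tool_rot: [[-0.995, -0.103, -0.0], [-0.103, 0.995, 0.0], [0.0, 0.0, -1.0]]
ft_force: [-1.1, 2.2, -1.1]
grip_width: 0.026
gripper_force: 19.8
```

```bash
python3 -c "
from h import *
feel(3)"
```

```text
t 30.73 F bx -0.76 by 2.68 z -0.78 sd 0.27 | T [0.383 0.203 0.061] | p [0.5093 0.0132 0.0428] bx 0.5080 by -0.0392 gw 0.0257
```

The bend touches at by ≈ -0.0388. I'll centre the post in the mouth (+5 mm along, -0.9 mm across), then lower almost to the bench.

Call:
{"fn": "jog_arm", "kwargs": {"hand": [0.025, 0.025, 0.025, 0.025, 0.025], "travel": [[-0.0002, 0.0025, 0], [-0.0012, 0.0024, 0], [0, 0, -0.001], [0, 0, -0.001], [0, 0, 0]], "yaw": [0, 0, 0, 0, 0]}}

```text
time_s: 31.35
position: [0.508, 0.018, 0.0407]
tool_rot: [[-0.995, -0.102, -0.0], [-0.102, 0.995, -0.0], [0.0, -0.0, -1.0]]
ft_force: [-0.3, 0.6, -0.6]
grip_width: 0.0255
gripper_force: 20.2
```

```bash
python3 -c "
from h import *
feel(3)"
```

```text
t 31.50 F bx 0.14 by -0.22 z -0.22 sd 0.38 | T [ 0.006 -0.061  0.009] | p [0.508  0.018  0.0408] bx 0.5072 by -0.0343 gw 0.0257
```

Call:
{"fn": "jog_arm", "kwargs": {"hand": [0.025, 0.025, 0.025, 0.025, 0.025], "travel": [[0, 0, -0.0007], [0, 0, 0], [0, 0, 0], [0, 0, 0], [0, 0, 0]], "yaw": [0, 0, 0, 0, 0]}}

```text
time_s: 32.12
position: [0.508, 0.018, 0.0401]
tool_rot: [[-0.995, -0.102, -0.0], [-0.102, 0.995, 0.0], [0.0, 0.0, -1.0]]
ft_force: [0.5, -0.5, 0.2]
grip_width: 0.0259
gripper_force: 20.2
```

```bash
python3 -c "
from h import *
feel(3)"
```

```text
t 32.27 F bx -0.40 by 0.00 z -0.49 sd 0.25 | T [-0.006 -0.014  0.016] | p [0.508  0.018  0.0401] bx 0.5072 by -0.0343 gw 0.0259
```

Call:
{"fn": "jog_arm", "kwargs": {"hand": [0.025, 0.025, 0.025, 0.025, 0.025], "travel": [[0, 0, -0.0005], [0, 0, 0], [0, 0, 0], [0, 0, 0], [0, 0, 0]], "yaw": [0, 0, 0, 0, 0]}}

```text
time_s: 32.9
position: [0.508, 0.018, 0.0396]
tool_rot: [[-0.995, -0.102, 0.0], [-0.102, 0.995, -0.0], [-0.0, -0.0, -1.0]]
ft_force: [-1.0, -0.6, 0.7]
grip_width: 0.026
gripper_force: 20.3
```

```bash
python3 -c "
from h import *
feel(3)"
```

```text
t 33.05 F bx 0.11 by 0.01 z 0.42 sd 0.34 | T [-0.016 -0.012 -0.039] | p [0.508  0.018  0.0396] bx 0.5072 by -0.0343 gw 0.0257
```

The plates are about to touch the bench. Now I'll release slowly, following the pads' rise with a slight descent.

Call:
{"fn": "jog_arm", "kwargs": {"hand": [0.027, 0.0282, 0.0294, 0.0306, 0.0318], "travel": [[0, 0, 0], [0, 0, -0.0001], [0, 0, -0.0001], [0, 0, -0.0001], [0, 0, -0.0001]], "yaw": [0, 0, 0, 0, 0]}}

```text
time_s: 33.67
position: [0.508, 0.018, 0.0392]
tool_rot: [[-0.995, -0.103, 0.0], [-0.103, 0.995, -0.0], [-0.0, -0.0, -1.0]]
ft_force: [0.3, 0.2, -0.2]
grip_width: 0.0319
gripper_force: 4.0
```

```bash
python3 -c "
from h import *
feel(2)"
```

```text
t 33.77 F bx -0.16 by 0.08 z -0.73 sd 0.32 | T [-0.002  0.015  0.005] | p [0.508  0.018  0.0392] bx 0.5072 by -0.0343 gw 0.0318
```

Call:
{"fn": "jog_arm", "kwargs": {"hand": [0.0328, 0.0338, 0.0346, 0.0354, 0.036], "travel": [[0, 0, -0.0001], [0, 0, -0.0001], [0, 0, -0.0001], [0, 0, -0.0001], [0, 0, 0]], "yaw": [0, 0, 0, 0, 0]}}

```text
time_s: 34.4
position: [0.508, 0.0181, 0.0388]
tool_rot: [[-0.995, -0.103, -0.0], [-0.103, 0.995, 0.0], [0.0, 0.0, -1.0]]
ft_force: [-0.7, 0.2, -0.4]
grip_width: 0.036
gripper_force: 2.5
```

```bash
python3 -c "
from h import *
feel(2)"
```

```text
t 34.50 F bx 0.32 by 0.97 z -0.62 sd 0.23 | T [0.107 0.018 0.024] | p [0.5079 0.0181 0.0388] bx 0.5071 by -0.0342 gw 0.0358
```

Call:
{"fn": "jog_arm", "kwargs": {"hand": [0.036, 0.0363, 0.0366, 0.0366, 0.0366], "travel": [[0, 0, -0.0004], [0, 0, -0.0003], [0, 0, 0], [0, 0, 0], [0, 0, 0]], "yaw": [0, 0, 0, 0, 0]}}

```text
time_s: 35.12
position: [0.508, 0.0181, 0.0381]
tool_rot: [[-0.995, -0.102, 0.0], [-0.102, 0.995, 0.0], [-0.0, 0.0, -1.0]]
ft_force: [0.5, 3.1, 1.2]
grip_width: 0.0365
gripper_force: 1.1
```

```bash
python3 -c "
from h import *
feel(3);print(env.observe()['gripper_force'])"
```

```text
t 35.27 F bx 0.37 by 1.95 z 1.50 sd 0.31 | T [ 0.418 -0.008  0.011] | p [0.508  0.0181 0.0381] bx 0.5072 by -0.0342 gw 0.0363
1.1797230318188667
```

Call:
{"fn": "jog_arm", "kwargs": {"hand": [0.037, 0.0376, 0.0384, 0.0392, 0.04], "travel": [[0, 0.0002, 0], [0, 0.0001, 0], [0, 0, 0], [0, 0, 0], [0, 0, 0]], "yaw": [0, 0, 0, 0, 0]}}

```text
time_s: 35.9
position: [0.508, 0.0183, 0.0381]
tool_rot: [[-0.995, -0.103, -0.0], [-0.103, 0.995, -0.0], [0.0, -0.0, -1.0]]
ft_force: [0.1, -0.2, 0.4]
grip_width: 0.0402
gripper_force: 0.0
```

```bash
python3 -c "
from h import *
feel(3);print(env.observe()['gripper_force'])"
```

```text
t 36.05 F bx -0.11 by -0.01 z -0.10 sd 0.32 | T [-0.048 -0.028 -0.027] | p [0.508  0.0183 0.0381] bx 0.5072 by -0.0340 gw 0.0401
0.0
```

Call:
{"fn": "jog_arm", "kwargs": {"hand": [0.042, 0.045, 0.05, 0.055, 0.06], "travel": [[0, 0, 0.0005], [0, 0, 0.001], [0, 0, 0.001], [0, 0, 0.002], [0, 0, 0.004]], "yaw": [0, 0, 0, 0, 0]}}

```text
time_s: 36.67
position: [0.5079, 0.0184, 0.0468]
tool_rot: [[-0.995, -0.103, -0.0], [-0.103, 0.995, 0.0], [0.0, 0.0, -1.0]]
ft_force: [0.3, 0.3, -0.3]
grip_width: 0.0602
gripper_force: 0.0
```

Call:
{"fn": "jog_arm", "kwargs": {"hand": [0.06, 0.06, 0.06, 0.06, 0.06], "travel": [[0, 0, 0.015], [0, 0, 0.03], [0, 0, 0.05], [0, 0, 0.05], [0, 0, 0.04]], "yaw": [0, 0, 0, 0, 0]}}

```text
time_s: 37.3
position: [0.5079, 0.0184, 0.234]
tool_rot: [[-0.995, -0.103, 0.002], [-0.103, 0.995, -0.0], [-0.002, -0.001, -1.0]]
ft_force: [0.7, 0.5, -0.2]
grip_width: 0.0598
gripper_force: 0.0
```

Call:
{"fn": "jog_arm", "kwargs": {"hand": [0.06, 0.06, 0.06, 0.06, 0.06], "travel": [[-0.02, -0.04, 0], [-0.02, -0.04, 0], [-0.02, -0.04, 0], [-0.02, -0.04, 0], [-0.01, -0.03, 0]], "yaw": [0, 0, 0, 0, 0]}}

```text
time_s: 37.92
position: [0.4169, -0.1729, 0.232]
tool_rot: [[-0.995, -0.101, 0.0], [-0.101, 0.995, -0.0], [-0.0, -0.0, -1.0]]
ft_force: [-0.9, 0.6, 0.7]
grip_width: 0.0602
gripper_force: 0.0
```

```bash
python3 - <<'E'
from h import *
s=snap('scene','s12.png');t=snap('top','t12.png')
a0=np.radians(5.9);ex=np.array([np.cos(a0),np.sin(a0)]);ey=np.array([-np.sin(a0),np.cos(a0)])
# grabber axis from red mask in both views
for n,im,(x0,y0,w,h) in(('scene',s,(205,165,60,50)),('top',t,(205,195,70,35))):
    c=im[y0:y0+h,x0:x0+w].astype(int)
    m=((c[...,0]>90)&(c[...,0]>2.6*c[...,1])&(c[...,0]>2.6*c[...,2])).astype(np.uint8)
    k,l,st,_=cv2.connectedComponentsWithStats(m);i=1+np.argmax(st[1:,4]);v,u=np.nonzero(l==i)
    P=np.array([ray(n,a+x0,b+y0,.014)[:2] for a,b in zip(u,v)]);mu=P.mean(0);W,V=np.linalg.eigh(np.cov(P.T));d=V[:,1]*np.sign(V[1,1]);q=(P-mu)@d
    print(n,len(P),mu.round(4),'angle',np.degrees(np.arctan2(-d[0],d[1])).round(2),'ends',(mu+d*q.min()).round(4),(mu+d*q.max()).round(4))
# board shift: before/after
for n,im,f,(x0,y0,w,h) in(('scene',s,'s1',(185,165,35,40)),('top',t,'t0',(196,184,34,46))):
    A=cv2.cvtColor(cv2.imread(f'pics/{f}.png'),cv2.COLOR_BGR2GRAY)[y0:y0+h,x0:x0+w];B=cv2.cvtColor(im,cv2.COLOR_RGB2GRAY)[y0:y0+h,x0:x0+w]
    print(n,'shift px',cv2.phaseCorrelate(np.float32(A),np.float32(B)))
# board edge angle from top: right edge (front) by darkness threshold
g=cv2.cvtColor(t,cv2.COLOR_RGB2BGR);
E
```

```text
scene 149 [0.5043 0.0514] angle 5.22 ends [0.5077 0.0148] [0.5005 0.0928]
top 82 [0.5092 0.0564] angle 6.97 ends [0.5133 0.023 ] [0.5047 0.0936]
scene shift px ((-0.06102381558360648, -0.01857078558834857), 1.0051369769705667)
top shift px ((0.06379398905032829, 0.1336447773264382), 0.8306995039736783)
```

```bash
python3 - <<'E'
from h import *
s=cv2.imread('pics/s12.png');t=cv2.imread('pics/t12.png')
# board edges: brown mask -> bench-plane hull -> rect
for n,im,(x0,y0,w,h) in(('top',t,(192,180,52,55)),('scene',s,(185,150,75,65))):
    c=im[y0:y0+h,x0:x0+w].astype(int);B,G,R=c[...,0],c[...,1],c[...,2]
    m=((R<150)&(R>1.6*G)&(R<2.5*G)&(R>35)).astype(np.uint8)
    k,l,st,_=cv2.connectedComponentsWithStats(m,connectivity=8);v,u=np.nonzero(l==1+np.argmax(st[1:,4]))
    P=np.array([ray(n,a+x0,b+y0,.004)[:2] for a,b in zip(u,v)],np.float32)*1000
    print(n,len(P),cv2.minAreaRect(P))
# black thumb plate, scene
c=s[165:215,215:265].astype(int);m=(c.max(2)<60).astype(np.uint8)
k,l,st,ce=cv2.connectedComponentsWithStats(m)
for i in range(1,k):
    if st[i,4]>15: print('blk',st[i],ce[i]+[215,165],ray('scene',*(ce[i]+[215,165]),.015).round(4))
# grey hook pixels near the post
for y in range(176,190): print(y,' '.join('%02x%02x%02x'%tuple(int(q) for q in p[::-1]) for p in s[y,214:228]))
E
```

```text
top 205 ((484.07073974609375, 124.5594711303711), (22.735267639160156, 87.9085922241211), 7.129952430725098)
scene 287 ((485.65155029296875, 125.22198486328125), (40.921875, 87.38289642333984), 6.090658187866211)
blk [ 4  1  4  7 22] [220.59090909 169.27272727] [0.5381 0.1288 0.015 ]
blk [36 23  6 14 54] [253.2962963  194.68518519] [0.5103 0.0024 0.015 ]
176 17171c 18171b 0e0f15 75603c e9bb6e f1cd7a edc97a eec877 f4cb76 d9ab61 7c5531 623222 7b412d 914c32
177 19191e 131318 0d0e15 201c19 866b40 a7844b b48b4d 9c7945 775934 4e331f 391f14 371e14 361e14 7d4128
178 503f2c 181617 1c1918 4a3a26 947543 cea054 e4ae59 9d733e 482e1d 391e14 3c2216 3e2217 3d2316 371f16
179 d1a65f af874c b4894d d1a65c d4ab61 c79b56 876a40 473324 3a2017 3c2116 3d2217 3e2316 3c2216 3c2116
180 ffec8e ffed8e ffed8c ffec8b fcd87e d4a55d 936e3b 634524 412718 392115 4c2a1a 422517 3a2115 4c291a
181 fde98c fee98d fce285 efc36f 896336 8c5d2d 966b32 7b5e35 643b2b 59241a 753621 592e1c 4a2919 723d24
182 fee789 fde589 f0c673 8b6539 33190f 9f7444 9a743a ac784a d85c4a af2e29 c12c23 d03428 9b3b26 793f25
183 deae66 c39a57 8f633c 663724 4f2415 f3e5d6 daa889 e84b2c ff3a32 ec2927 ff3532 ff3b36 dc2e27 843823
184 743822 5a2f1e 6d3925 85452e 834228 ffffff fdcfc5 fd3f32 ff3e3a ff433f fd3935 fd403a fc403b eb3b2f
185 793e24 7a3f26 793e25 723c24 6e3923 e26040 e65937 f53d30 ff4d47 ff524a e52d29 ff544c ff675d ff524c
186 7b4026 7a3f25 783f25 763e24 784125 ff4c3b ff4738 f3322c e92a27 ec2a27 af1e1c d82723 fa302c ff403c
187 793f25 783e25 773d24 8b482b a85e3a d6563d f6463a e73c31 932b20 6c2619 742d1c 4e3225 332a26 91342a
188 793f25 783e25 8c492c b76440 bd6b49 6a4233 b76f48 bf6642 88462a 7c4225 8d4e32 6b5346 434039 6c5638
189 773d24 8d492c b7633f 95573e 55372d 8f523b f2a064 ae683e 7b3e23 874a30 664e40 51453a 6d4d31 ad7744
```

```bash
python3 -c "
from rig import env
print(env.close_job())"
```

```text
the job is handed in; nothing more can be done
None
```

I handed the job in at about 38 s of the 58 s: camera measurements put the red grabber clipped on the red post, square to the board's edge within about a degree. The board has not measurably moved, and the arm is clear of everything. I had used up my picture views, so I checked this end state by measurement only. I took level from how it was set down, without measuring it.

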